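# Lock the two-part chocolate mould with its cam

## Robot

A 6-joint arm with a two-finger parallel gripper is mounted at the origin on a cart in front of the work surface, level with it; the furniture and walls round the work are solid. World frame = base frame: x ahead of the robot, y to its left, z up, the work surface at z = 0. Lengths are in m, angles in rad, forces in N, time in s.
With the tool pointing down it reaches from about 0.35 to 0.875 m from the base axis. Payload 4.2 kg.
Tool frame: the origin (TCP) lies midway between the tips of the shut fingers; the grasp point (between the pads) lies 19 mm behind it; y points along the fingers, z is the direction in which the jaws open and shut, and the axes are right-handed (so a half turn about y gives the same grasp; the last joint's range is limited). The gripper opens to 85 mm and grips with 20 to 120 N. Pads are 22 mm wide; open, the fingers measure 114 mm over their backs; the gripper's body (76 mm by 85 mm) begins 54 mm behind the grasp point. The pads swing forward as they close: fully open they stand 13 mm farther back than shut.
Start: joints at [1.436, 0.385, 0.008, 0, -1.194, -0.259], TCP at [0.24, 0.577, 0.231] pointing down, gripper open.
Joint ranges: [-3.14, 3.14], [-1.21, 2.06], [-1.07, 1.41], [-3.16, 2.05], [-2.99, -0.16], [-3.1, 3.1]. Speed limits (rad/s): [2.79, 2.79, 3.14, 3.14, 3.14, 3.14].

## Interface

Orientations are given as a unit quaternion [x, y, z, w].
In Python, from workcell import bot gives the robot as it stands.
- The arm moves only by the shell command python3 -m crank 'ROWS' [FORCE]. ROWS is JSON, one flat list of numbers, 5 for each row, row after row: the shift along the world's x, y, z in m, then the turn about the world's z in degrees, then the finger opening in m, from 0 to 0.0854. A call has 1 to 5 rows; each row shifts and turns the commanded pose from where the row before left it; what a row does not reach is not made up. A row lasts 1/10 s, in which the tool goes at most 50 mm and 8.59 degrees, less where a joint would pass 70% of its speed; a pose out of reach is approached as far as the arm can. A call is refused whole if a number of a shift passes 0.05 or a number of a turn 8.59, either way. A call with a gripper value outside its range is refused whole. The fingers move at their own pace and stop on an object; FORCE is the grip in N (left out, the last holds). Time passes only in rows, so rows that do not move let the fingers close. It gives the time, the measured TCP pose, the force and the opening at its end, in the units of the state.
- bot.sense(): the state, without advancing time (a new reading comes with each control period).
- bot.camera(name): name is "side" or "top"; returns a dict with "image" (480x640x3 uint8, blue, green, red), "z_map" (480x640 float32, m along the optical axis (not along the pixel's ray), 0 where there is no reading), "vfov" (degrees; the focal length in pixels is half the picture's height over the tangent of half this angle, whatever the lens; pixels are square), "cx", "cy" (the principal point, pixels), "extrinsics" (4x4, takes a point from world to camera coordinates). Camera axes: x right, y up, looking along -z (the intrinsics and any distortion apply to the point x, -y, -z); pixel columns grow to the right and rows downward; lengths in m; the calibration is good to about 2 mm. A picture is of the moment at which its call begins.
- bot.close_job(): hands the job in, once; it reports no verdict.
The state is a dict: "time": time; "joints": joint angles; "joint_vel": joint speeds; "tau": joint torques, N m; "tcp_pos": TCP position; "tool_rot": TCP orientation; "force": force on the tool from outside, world axes, zero at the start; "torque": the same for the moment, N m; "gripper_width": finger opening in m.
Only numpy, scipy, OpenCV 4.12 (cv2) and the standard library are available. Lean on these libraries where they do the work, as an engineer would, in place of code of your own. Each camera call takes 0.05 s, during which the arm holds its last target. There are 200 camera calls.

## Task

Two two-part chocolate moulds stand open on the counter. Lock the one with the orange handle: turn its cam handle clockwise, seen from above, until the handle lies along the seam and the two halves are drawn fully together, then let go. Leave the mould with the blue handle open.

Things in the scene. Friction and masses are not known exactly. Their poses are not given: they have to be found in the camera images.
- orange_cam (a joint): Turn of the orange cam handle, rad; grows clockwise seen from above. 0 = open: handle square to the seam between the aluminium halves, its white-striped end toward the moving half. 1.571 (quarter turn) = locked: handle along the seam, at its stop. Starts at 0.1 to 0.35. Upright axis; takes about 0.15 N m to turn and stays where it is left.
- orange_handle (a point): Grip point of the orange handle, on the cam's upright axis, 80 mm above the counter. The handle is an upright bar centred on the axis, 62 mm long, 14 mm thick, 61 to 95 mm above the counter, white stripe on top near one end. Frame turns with it: y along the bar to the striped end, x across its thickness, z up. Below it lies a steel plate, top 55 mm above the counter.
- orange_half (a joint): Travel in m of the moving half of the orange-handled mould to the fixed half, by the cam only, in proportion to its turn. 0 = open (10 mm gap), 0.010 = tight. The mould is fixed to the counter: black base 134 x 146 mm, aluminium halves 126 mm along the seam, tops 50 mm high; the cam axis is 40 mm from the seam face of the fixed half.
- blue_cam (a joint): Turn of the blue cam handle in rad, on a second mould that is the same but for the handle's colour, and stands beside the first (either may be on the left). 0 = open, 1.571 = locked. It starts at 0.1 to 0.35 and is to be left open.

How it is judged:
By the outcome, as a careful person would: the job done as asked, in the order asked, and still so for the second after the job is handed in, with the robot touching nothing.
It also fails if it takes over 32 s, if anything falls off the work surface, if the arm or the gripper's body presses on something with over 40 N, if the wrist force passes 120 N, or if a joint passes its speed limit or range.

## Working session

There is one attempt and no reset: what is moved stays moved. The work goes in short steps, Python scripts to look and compute and a shell command to move; the robot and the scene stay as the last step left them, time stands still between calls to the robot, and variables do not carry over. Pictures are saved under pics/ and viewed, about 8 in all and at most 12, crops included, and the job is handed in when it is done.

```bash
mkdir -p pics
cat > h.py <<'E'
from workcell import bot
import numpy as np, cv2
def snap(n,f):
    c=bot.camera(n); cv2.imwrite(f'pics/{f}.png',c['image']); np.savez(f'pics/{f}.npz',**c); return c
def px(f,u,v,z):
    """world point at pixel on plane z"""
    c=np.load(f'pics/{f}.npz',allow_pickle=True); F=240/np.tan(np.radians(float(c['vfov']))/2)
    E=c['extrinsics']; R=E[:3,:3]; o=-R.T@E[:3,3]
    d=R.T@np.array([(u-c['cx'])/F,-(v-c['cy'])/F,-1]); 
    zm=c['z_map'][int(v),int(u)]
    return np.round(o+d*(z-o[2])/d[2],4), np.round(o+d*zm,4)
E
python3 - <<'E'
from h import *
for n in('top','side'):
    c=snap(n,n+'0'); print(n,c['vfov'],c['cx'],c['cy'],[k for k in c]); print(c['extrinsics'].round(3))
s=bot.sense(); print({k:np.round(v,3) for k,v in s.items()})
E
```

```text
top 50.27205927642904 315.66445143056626 243.78117444788796 ['image', 'z_map', 'vfov', 'cx', 'cy', 'extrinsics']
[[ 0.012 -1.    -0.028 -0.004]
 [ 0.998  0.01   0.067 -0.474]
 [-0.067 -0.029  0.997 -0.912]
 [ 0.     0.     0.     1.   ]]
side 43.84534326092938 329.8335807935235 236.696304938648 ['image', 'z_map', 'vfov', 'cx', 'cy', 'extrinsics']
[[-0.818 -0.575 -0.012  0.38 ]
 [ 0.283 -0.422  0.861 -0.188]
 [-0.5    0.701  0.508 -0.628]
 [ 0.     0.     0.     1.   ]]
{'time': np.float64(0.1), 'joints': array([ 1.436,  0.385,  0.007, -0.   , -1.194, -0.259]), 'joint_vel': array([ 0.001, -0.   ,  0.004,  0.001,  0.001,  0.   ]), 'tau': array([-0.0000e+00, -3.9332e+01,  1.8893e+01,  4.1980e+00, -3.0000e-03,
        0.0000e+00]), 'tcp_pos': array([0.24 , 0.577, 0.23 ]), 'tool_rot': array([-0.138, -0.693,  0.694,  0.138]), 'force': array([-0.073, -0.802,  1.   ]), 'torque': array([-0.019, -0.016, -0.036]), 'gripper_width': np.float64(0.085)}
```

View pics/top0.png

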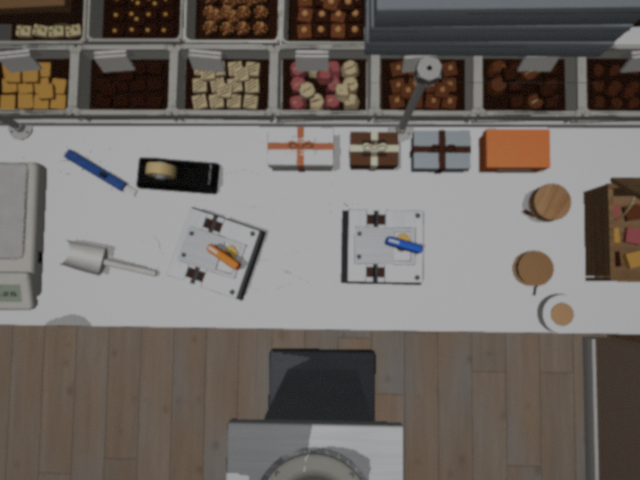

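The top view shows the orange-handled mould at about (220,255) and the blue one at (385,246). I'll enlarge the orange one.

Run:
```python
from h import *
im=cv2.imread('pics/top0.png')[200:305,155:275]; cv2.imwrite('pics/c0.png',cv2.resize(im,None,fx=5.7,fy=5.7,interpolation=cv2.INTER_CUBIC))
```

```text
(no output)
```

View pics/c0.png

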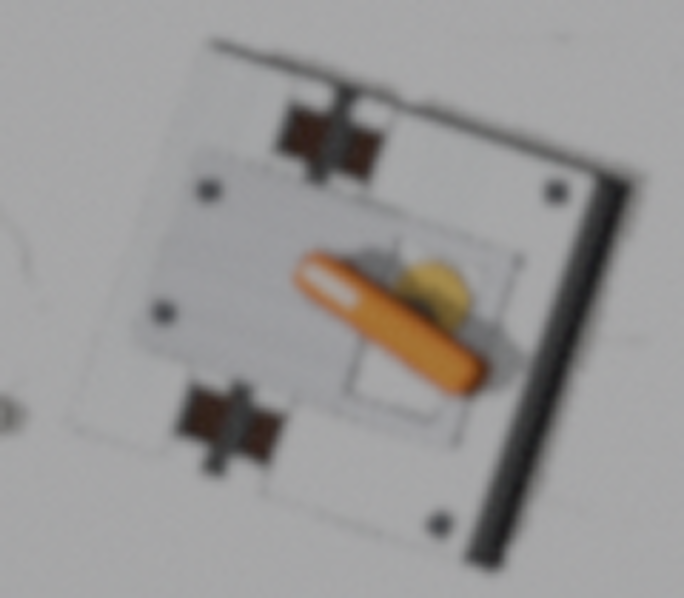

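View pics/side0.png

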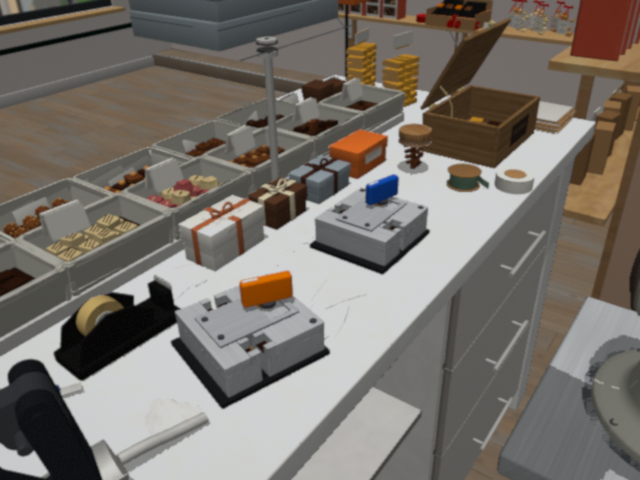

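Side view confirms the layout, nothing obstructing. In the crop the stripe end is at about (300,270), the other end at (478,382), and the black base edge runs from (615,180) to (485,560).

Run:
```python
from h import *
from scipy.spatial.transform import Rotation as R
f=lambda u,v,z: px('top0',155+(u+.5)/5.7-.5,200+(v+.5)/5.7-.5,z)
P={k:f(*a) for k,a in dict(stripe=(302,268,.095),other=(476,380,.095),mid=(389,322,.095),b1=(615,180,.05),b2=(485,560,.05),s1=(318,180,.05),s2=(240,380,.05),c1=(208,190,.055),c2=(163,313,.055)).items()}
for k,v in P.items(): print(k,*v)
def ang(a,b): d=P[a][0]-P[b][0]; return np.degrees(np.arctan2(d[1],d[0])),np.linalg.norm(d[:2])
print('bar',ang('stripe','other'),'edge',ang('b1','b2'),'slots',ang('s1','s2'),'screws',ang('c1','c2'))
c=np.load('pics/top0.npz'); hsv=cv2.cvtColor(c['image'],cv2.COLOR_BGR2HSV)
m=(cv2.inRange(hsv,(5,150,90),(20,255,255))>0); m[:200]=0;m[305:]=0;m[:,:155]=0;m[:,275:]=0
v,u=np.nonzero(m); w=np.array([px('top0',a,b,.095)[1] for a,b in zip(u,v)]); w=w[(w[:,2]>.088)&(w[:,2]<.105)]
print(len(w),np.median(w,0)); print(cv2.minAreaRect((w[:,:2]*1000).astype(np.float32)))
s=bot.sense(); M=R.from_quat(s['tool_rot']).as_matrix(); print(M.round(3), 'jaw yaw',np.degrees(np.arctan2(M[1,2],M[0,2])))
```

```text
stripe [0.4622 0.1788 0.095 ] [0.4623 0.1794 0.0926]
other [0.43   0.1269 0.095 ] [0.4303 0.1292 0.0825]
mid [0.4467 0.1528 0.095 ] [0.4467 0.1532 0.0932]
b1 [0.493  0.0934 0.05  ] [0.497  0.0993 0.0061]
b2 [0.3761 0.131  0.05  ] [0.3743 0.1388 0.006 ]
s1 [0.4921 0.1854 0.05  ] [0.4939 0.19   0.0308]
s2 [0.4302 0.2079 0.05  ] [0.4304 0.2105 0.0401]
c1 [0.4883 0.2181 0.055 ] [0.4882 0.2178 0.0561]
c2 [0.4503 0.231  0.055 ] [0.4502 0.2304 0.057 ]
bar (np.float64(58.18354700107139), np.float64(0.061077409899241784)) edge (np.float64(-17.829993977419267), np.float64(0.12279808630430689)) slots (np.float64(-19.975674198746308), np.float64(0.06586243238751507)) screws (np.float64(-18.75099798663144), np.float64(0.04012991402931239))
178 [0.4435  0.14665 0.0926 ]
((445.4689636230469, 150.66647338867188), (52.7431640625, 11.540384292602539), 55.827457427978516)
[[-0.923 -0.001 -0.384]
 [ 0.384 -0.002 -0.923]
 [-0.    -1.     0.002]] jaw yaw -112.57101611631803
```

```bash
python3 -m crank '[0.016,-0.033,0,-7.6,0.085,0.016,-0.033,0,-7.6,0.085,0.016,-0.033,0,-7.6,0.085,0.016,-0.033,0,-7.6,0.085,0.016,-0.033,0,-7.6,0.085]' && python3 -m crank '[0.016,-0.033,0,-7.6,0.085,0.016,-0.033,0,-7.6,0.085,0.016,-0.033,0,-7.6,0.085,0.016,-0.033,0,-7.6,0.085,0.016,-0.033,0,-7.6,0.085]' && python3 -m crank '[0.015,-0.033,0,-7.6,0.06,0.015,-0.032,0,-7.6,0.06,0.015,-0.03,0,-7.6,0.06,0,0,0,0,0.06]'
python3 - <<'E'
from h import *
from scipy.spatial.transform import Rotation as R
s=bot.sense(); M=R.from_quat(s['tool_rot']).as_matrix(); print(s['joints'].round(3),M[:,1].round(3), 'jaw yaw',np.degrees(np.arctan2(M[1,2],M[0,2])))
E
```

```text
time: 0.6
tcp_pos: [0.32, 0.4105, 0.2309]
tool_rot: [-0.358, -0.609, 0.61, 0.358]
force: [0.7, 1.3, -0.3]
gripper_width: 0.085
time: 1.1
tcp_pos: [0.3999, 0.2456, 0.2311]
tool_rot: [-0.537, -0.46, 0.46, 0.537]
force: [0.8, 0.8, 0.5]
gripper_width: 0.0849
time: 1.5
tcp_pos: [0.4453, 0.1493, 0.2309]
tool_rot: [0.618, 0.344, -0.345, -0.618]
force: [0.3, -0.1, -0.5]
gripper_width: 0.0604
[ 0.671  0.119 -0.356  0.    -1.097 -1.225] [-0.001 -0.001 -1.   ] jaw yaw 148.26583466173642
```

```bash
python3 -m crank '[0.001,0.003,-0.045,0,0.06,0,0,-0.045,0,0.06,0,0,-0.03,0,0.06,0,0,0,0,0.06]'
python3 - <<'E'
from h import *
snap('side','s1');snap('top','t1')
a=cv2.imread('pics/s1.png')[170:390,150:380]; b=cv2.imread('pics/t1.png')[190:310,150:275]
a=cv2.resize(a,(400,383)); b=cv2.resize(b,(399,383),interpolation=2); cv2.imwrite('pics/p1.png',np.hstack([a,b]))
E
```

```text
time: 1.9
tcp_pos: [0.4427, 0.1535, 0.1074]
tool_rot: [0.617, 0.343, -0.35, -0.616]
force: [-0.0, -0.4, 0.4]
gripper_width: 0.0598
```

View pics/p1.png

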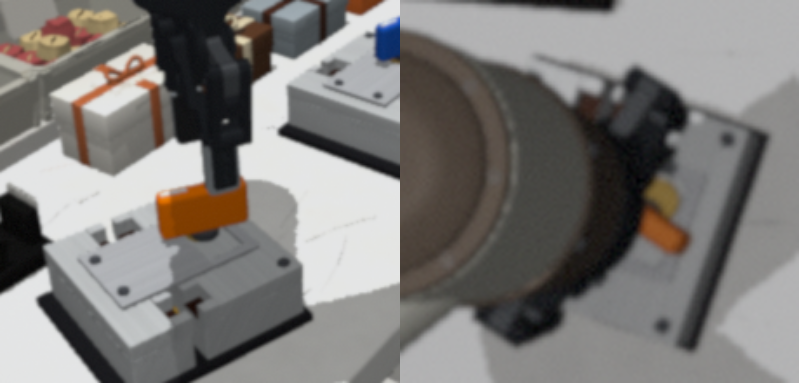

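Side view: the near finger sits at (222,170), the bar's centre at (203,210). The 19 px offset is what a finger 30 mm out along the jaw axis should show, so the grasp is centred. The top view shows the jaws straddling the bar. I'll go down and close.

```bash
python3 -m crank '[0.002,0,-0.02,0,0.06,0,0,-0.022,0,0.06,0,0,0,0,0.06,0,0,0,0,0.06]'; python3 -m crank '[0,0,0,0,0.0,0,0,0,0,0.0,0,0,0,0,0.0,0,0,0,0,0.0,0,0,0,0,0]' 50
python3 - <<'E'
from h import *
from scipy.spatial.transform import Rotation as R
s=bot.sense(); M=R.from_quat(s['tool_rot']).as_matrix(); print(s['joints'].round(3),M[:,1].round(3), 'jaw yaw',np.degrees(np.arctan2(M[1,2],M[0,2])),s['torque'].round(2))
E
```

```text
time: 2.4
tcp_pos: [0.4489, 0.156, 0.071]
tool_rot: [0.616, 0.348, -0.346, -0.616]
force: [0.1, 1.0, -0.9]
gripper_width: 0.0597
time: 2.9
tcp_pos: [0.4472, 0.1559, 0.0704]
tool_rot: [-0.616, -0.346, 0.346, 0.617]
force: [-7.8, 4.5, 8.0]
gripper_width: 0.0132
[ 0.679  0.325 -0.564 -0.002 -0.681 -1.225] [-0.     0.001 -1.   ] jaw yaw 148.60629024429485 [ 1.23  1.94 -0.07]
```

```bash
python3 -m crank '[0,0,0,0,0.035,0,0,0,0,0.035,-0.003,-0.001,-0.007,0,0.035,0,0,0,0,0.035]'; python3 -m crank '[0,0,0,0,0.0,0,0,0,0,0.0,0,0,0,0,0.0,0,0,0,0,0.0]' 60
python3 -m crank '[0,0,0,-4,0,0,0,0,-4,0,0,0,0,-4,0,0,0,0,-4,0,0,0,0,0,0]'
python3 - <<'E'
from h import *
from scipy.spatial.transform import Rotation as R
s=bot.sense(); M=R.from_quat(s['tool_rot']).as_matrix(); print(s['joints'].round(3),M[:,1].round(3), 'jaw yaw',np.degrees(np.arctan2(M[1,2],M[0,2])),s['torque'].round(2))
E
```

```text
time: 3.3
tcp_pos: [0.4437, 0.1533, 0.0612]
tool_rot: [0.617, 0.345, -0.347, -0.617]
force: [0.3, -0.2, -0.7]
gripper_width: 0.035
time: 3.7
tcp_pos: [0.4454, 0.1535, 0.0622]
tool_rot: [0.617, 0.346, -0.346, -0.616]
force: [5.3, -3.2, -1.8]
gripper_width: 0.0132
time: 4.2
tcp_pos: [0.4448, 0.154, 0.0622]
tool_rot: [0.659, 0.257, -0.257, -0.659]
force: [0.4, -0.7, -1.3]
gripper_width: 0.0134
[ 0.68   0.335 -0.58  -0.    -0.656 -1.507] [-0. -0. -1.] jaw yaw 132.61086103371377 [-0.12 -0.06 -0.13]
```

The handle turns freely, at about 0.13 N m with low force. Continuing.

```bash
python3 -m crank '[0,0,0,-6,0,0,0,0,-6,0,0,0,0,-6,0,0,0,0,-6,0,0,0,0,-6,0]';  python3 -m crank '[0,0,0,-6,0,0,0,0,-6,0,0,0,0,-6,0,0,0,0,-6,0,0,0,0,0,0]'
python3 - <<'E'
from h import *
from scipy.spatial.transform import Rotation as R
s=bot.sense(); M=R.from_quat(s['tool_rot']).as_matrix(); print(s['joints'].round(3),M[:,1].round(3), 'jaw yaw',np.degrees(np.arctan2(M[1,2],M[0,2])),s['torque'].round(2))
E
```

```text
time: 4.7
tcp_pos: [0.4443, 0.1553, 0.0623]
tool_rot: [-0.702, -0.077, 0.077, 0.704]
force: [-5.5, 6.1, 0.1]
gripper_width: 0.0134
time: 5.2
tcp_pos: [0.4443, 0.1565, 0.0623]
tool_rot: [-0.702, 0.07, -0.07, 0.705]
force: [-6.7, 10.7, 0.4]
gripper_width: 0.0128
[ 0.683  0.334 -0.579 -0.004 -0.655 -2.449] [ 0.     0.004 -1.   ] jaw yaw 78.60894002197595 [ 2.98  2.02 -0.07]
```

```bash
cat > s.py <<'E'
from h import *
from scipy.spatial.transform import Rotation as R
s=bot.sense(); M=R.from_quat(s['tool_rot']).as_matrix(); print('jaw yaw',np.degrees(np.arctan2(M[1,2],M[0,2])),s['torque'].round(2))
E
python3 -m crank '[-0.001,0.002,0,-3,0,0,0,0,-3,0,0,0,0,0,0]';python3 s.py; python3 -m crank '[0,0,0,-2,0,0,0,0,0,0]';python3 s.py; python3 -m crank '[0,0,0,-2,0,0,0,0,0,0]';python3 s.py
```

```text
time: 5.5
tcp_pos: [0.4443, 0.157, 0.0623]
tool_rot: [-0.699, 0.106, -0.107, 0.7]
force: [0.2, 1.9, -3.9]
gripper_width: 0.0135
jaw yaw 72.71080819443632 [ 0.82 -0.15 -0.14]
time: 5.7
tcp_pos: [0.4443, 0.157, 0.0623]
tool_rot: [-0.697, 0.116, -0.117, 0.698]
force: [0.3, 3.5, -4.3]
gripper_width: 0.0132
jaw yaw 70.97470166406715 [ 1.23 -0.09  0.99]
time: 5.9
tcp_pos: [0.4443, 0.1569, 0.0624]
tool_rot: [-0.695, 0.128, -0.129, 0.695]
force: [0.1, 4.5, -4.1]
gripper_width: 0.0131
jaw yaw 69.12021068988595 [1.19 0.01 1.99]
```

Torque jumps to 1 and then 2 N m at jaw yaw of about 72°, the expected locked angle, so the stop is reached. Releasing and lifting.

```bash
python3 -m crank '[0,0,0,0,0.05,0,0,0,0,0.05,0,0,0,0,0.05]'; python3 -m crank '[0,0,0.02,0,0.05,0,0,0.04,0,0.05,0,0,0.05,0,0.05,0,0,0.04,0,0.05]'; python3 -m crank '[-0.01,0.05,0,0,0.05,-0.01,0.05,0,0,0.05,-0.01,0.05,0,0,0.05,-0.01,0.05,0,0,0.05,-0.01,0.05,0,0,0.05]';python3 -m crank '[-0.01,0.05,0,0,0.05,-0.01,0.05,0,0,0.05,-0.01,0.05,0,0,0.05,0,0,0,0,0.05]'
python3 - <<'E'
from h import *
snap('side','s2');snap('top','t2')
a=cv2.imread('pics/s2.png')[170:420,150:420]; b=cv2.imread('pics/t2.png')[195:305,155:275]
a=cv2.resize(a,(380,352)); b=cv2.resize(b,(384,352),interpolation=2); cv2.imwrite('pics/p2.png',np.hstack([a,b]))
E
```

```text
time: 6.2
tcp_pos: [0.4436, 0.1556, 0.0624]
tool_rot: [0.695, -0.132, 0.131, -0.695]
force: [-0.2, 0.1, -0.7]
gripper_width: 0.0497
time: 6.6
tcp_pos: [0.444, 0.1557, 0.2151]
tool_rot: [-0.694, 0.131, -0.132, 0.695]
force: [0.1, -0.0, 0.5]
gripper_width: 0.05
time: 7.1
tcp_pos: [0.3941, 0.4025, 0.2126]
tool_rot: [0.695, -0.132, 0.131, -0.695]
force: [1.1, 0.4, 0.5]
gripper_width: 0.05
time: 7.5
tcp_pos: [0.3797, 0.546, 0.2096]
tool_rot: [-0.695, 0.129, -0.112, 0.699]
force: [-0.9, -1.7, -0.3]
gripper_width: 0.0501
```

View pics/p2.png

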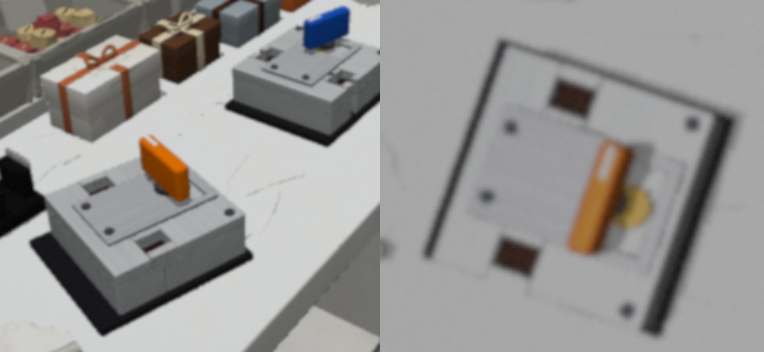

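Side view: the gap is closed and the orange handle lies along the seam. In the right panel the bar runs from (612,150) to (583,250). I'll check its angle against the mould in one enlarged crop.

Run:
```python
from h import *
b=cv2.imread('pics/t2.png')[200:300,165:275]; cv2.imwrite('pics/c2.png',cv2.resize(b,None,fx=6,fy=6,interpolation=2))
```

```text
(no output)
```

View pics/c2.png

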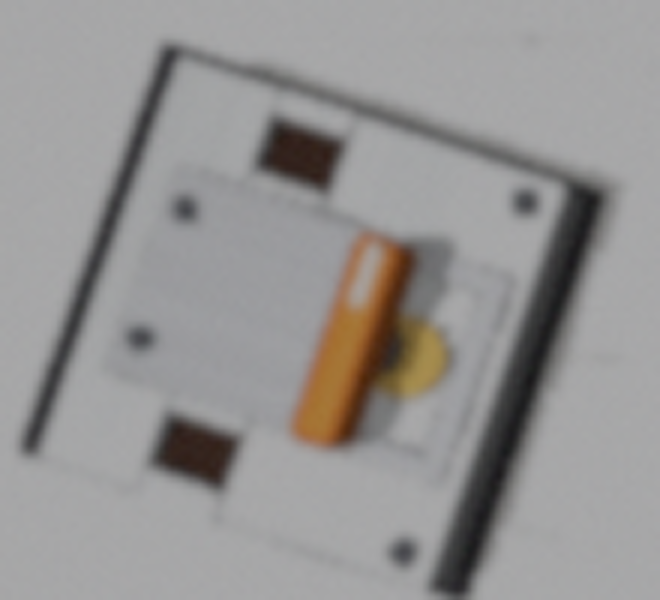

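Run:
```python
from h import *
f=lambda u,v,z: px('t2',165+(u+.5)/6-.5,200+(v+.5)/6-.5,z)[0]
A=lambda a,b:np.degrees(np.arctan2(*(a-b)[[1,0]]))
print('bar',A(f(357,240,.095),f(297,425,.095)),A(f(372,240,.095),f(312,435,.095)),'screws',A(f(185,209,.055),f(140,337,.055)),A(f(525,202,.05),f(402,551,.05)),'edge',A(f(170,50,.006),f(30,450,.006)))
s=bot.sense();print(s['time'],s['force'].round(1)); bot.close_job()
```

```text
bar -16.648196689131854 -15.861589359745178 screws -18.02143393733065 -18.3002938898418 edge -17.821885085597433
7.6 [-0.3 -1.   0.7]
the job is handed in; nothing more can be done
```

I gripped the orange handle and turned it clockwise until it met its stop. I then let go, moved the arm clear and handed the job in at about 7.6 s. I never touched the blue mould.

**What agrees:**
- The turning torque rose from near zero to 1 and then 2 N m at about the expected locked angle.
- The pictures taken after release show the gap closed and the blue handle looking unmoved and still open.
- At the last reading nothing was touching the robot (residual force about 1 N).

**What disagrees slightly:** in the last top picture the bar measured −16 to −17°, against −18° for the seam. That 1–2° is about my pixel-reading error, and the torque at the stop says it is fully locked. I did not go back to settle it.

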